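# Load an empty reel on the ribbon winder

### The job

Load the winder: take the empty reel with the four holes in its flanges from the counter, put it over the winder's spindle, and turn it until one of the holes drops over the drive pin and the reel sits flat, fully home on the platter. Feel for the pin with a light hand, never force the reel down, and leave everything else on the counter where it is; let go of the reel when it is home.

Things in the scene. Friction and masses are not known exactly. Their poses are not given: they have to be found in the camera images.
- reel: Empty white plastic ribbon reel, lying flat, axis upright, about 55 g, the same both ways up. 30 mm high; two flanges 68 mm across, 5 mm thick; 40 mm barrel; 12 mm bore. Each flange has four 7 mm driver holes, centres 26.5 mm from the axis, on the reel's +x, +y, -x and -y axes. Take it across the flanges from above. Origin: centre of its underside; z up along its axis.
- reel_mid (a point): The middle of the reel, on its axis, 15 mm from either flange face.
- winder: Cream bench reel winder, fixed. 200 mm deep (x); from the spindle 85 mm long to its -y side and 245 mm to its +y side; deck 62 mm above the counter. Beyond 120 mm from the spindle on the +y side stand a counter box (104 mm high), a roller arm (112 mm) and a guide post (197 mm). Its platter is braked and holds still. Origin: on the spindle's axis at counter height; z up, front to -x.
- winder_seat (a point): Centre of the platter's face, 82 mm above the counter, on the spindle's axis; frame as the winder's. The dark rubber-faced platter is 60 mm across and stands 20 mm clear of the deck; nothing else is near its rim. With the reel home, the reel's middle is 15 mm above this point and its underside lies on the platter.
- spindle_tip (a point): Tip of the upright spindle, 40 mm above the platter's face: 10 mm thick, the last 10 mm tapered to 5 mm. One upright steel drive pin, 5 mm thick and 7 mm high, stands on the platter 26.5 mm from this axis, in a direction that differs each time and is in no reading: it must be seen or felt. Out of line, the reel rides on it, up to 7 mm high or tilted; in line it drops flat.
- small_reel: Bystander: a smaller white reel without driver holes, 50 mm across, 16 mm high, lying flat. Origin: centre of its underside.
- tin: Bystander: a round metal pin tin with a lid, 62 mm across, 23 mm high. Origin: centre of its underside.
- tape: Bystander: a round tape measure case, 56 mm across, 18 mm high. Origin: centre of its underside.
- cone: Bystander: a cone of blue thread, 67 mm across, 118 mm high, standing. Origin: centre of its underside.
- tube: Bystander: a clear button tube with a white cap, 26 mm across, 83 mm high, standing. Origin: centre of its underside.
- snips: Bystander: steel thread snips, 120 mm long, lying flat, 8 mm high. Origin: near the middle of the underside; x along the blades.
- spool: Bystander: a small spool of red thread, 28 mm across, 50 mm high, standing. Origin: centre of its underside.
There are look-alikes about, which are no part of the job. What is shaped like the reel but yellow is not meant.

How it is judged:
By the outcome, as a careful person would: the job done as asked, in the order asked, and still so for the second after the job is handed in, with the robot touching nothing.
It also fails if it takes over 72 s, if anything falls off the work surface, if the arm or the gripper's body presses on something with over 40 N, if the wrist force passes 120 N, or if a joint passes its speed limit or range.

### The arm

A 7-joint arm with a two-finger parallel gripper is mounted at the origin on the work surface. World frame = base frame: x ahead of the robot, y to its left, z up, the work surface at z = 0. Lengths are in m, angles in rad, forces in N, time in s.
With the tool pointing down it reaches from about 0.425 to 0.925 m from the base axis. Payload 6.8 kg.
Tool frame: the origin (TCP) lies midway between the tips of the shut fingers; the grasp point (between the pads) lies 19 mm behind it; z points along the fingers, y is the line along which they close (so a half turn about z gives the same grasp; the last joint's range is limited). The gripper opens to 85 mm and grips with 20 to 120 N. Pads are 22 mm wide; open, the fingers measure 114 mm over their backs; the gripper's body (76 mm by 85 mm) begins 54 mm behind the grasp point. The pads swing forward as they close: fully open they stand 13 mm farther back than shut.
Start: joints at [1.125, 0.477, 0.022, 1.555, -0.011, 1.109, -0.083], TCP at [0.224, -0.637, 0.231] pointing down, gripper open.
Joint ranges: [-2.96, 2.96], [-0.34, 2.1], [-1.41, 1.46], [0.24, 2.44], [-1.37, 4.51], [0.17, 1.92], [-2.96, 2.96]. Speed limits (rad/s): [2.39, 2.39, 3.14, 3.14, 3.14, 3.14, 3.14].

### API

Orientations are given as a rotation vector (axis times angle).
In Python, from bench import r gives the robot as it stands. The module is installed in compiled form; this text tells all that it offers.
- The arm moves only by the tool apply_moves, never from a script. Its argument "rows" is a list of rows, each a list of 6 numbers: the shift along the tool's x, y, z scaled (see below), then the turn, a rotation vector about the tool's x, y, z scaled (see below). A call has 1 to 5 rows; each row is the pose to reach, as a shift and turn from the pose commanded when the call began, along the tool's axes at that moment; what a row does not reach only later rows make up. The controller multiplies each number of a shift by 0.25 m and each number of a turn by 90 degrees. A row lasts 1/8 s, in which the tool goes at most 62.5 mm and 10.7 degrees, less where a joint would pass 70% of its speed; a pose out of reach is approached as far as the arm can. A call with a number of a shift or a turn outside -1 to 1 is refused whole. A call with a gripper value outside its range is refused whole. "claw" is the opening, from 0 (shut) to 1 (fully open), set as the call begins (left out, the last holds). The fingers move at their own pace and stop on an object; "newtons" is the grip in N (left out, the last holds). Time passes only in rows, so rows that repeat a pose let the fingers close. It gives the time, the measured TCP pose, the force, the opening and the grip force at its end, in the units of the state.
- r.get_obs(): the state, without advancing time (a new reading comes with each control period).
- r.grab_frame(name): name is "scene" or "top" or "wrist"; returns a dict with "pixels" (384x512x3 uint8, red, green, blue), "intrinsics" (3x3 intrinsics, pixels), "eye" and "attitude" of the camera in the world. Camera axes: x right, y up, looking along -z (the intrinsics and any distortion apply to the point x, -y, -z); pixel columns grow to the right and rows downward; lengths in m; the calibration is good to about 2 mm. A picture is of the moment at which its call begins. There is no depth.
- r.hand_in(): hands the job in; it is judged then, once.
Trained networks look in a picture, given as the dict that the camera call returned (one of the last four; its "shot" number tells which), for a name from the list of things; names that differ only in an ending like _2 or _b are one class to them, and where a whole thing is asked for, a point or a joint stands for the part that bears it (a point fixed in the world has none). Each returns a list of dicts, best first, with "conf" (0 to 1); they miss things now and then, are a little off and sometimes report something else, mostly with a low value. They report only what shows in the picture. A call takes as long as a camera call. They do not tell look-alikes from the thing itself.
- r.search_frame(picture, thing): "rect" ([left, top, width, height] in pixels, round what is visible of it).
- r.outline_of(picture, thing): "pixels" (384x512 bool, what is visible of it) and "rect" ([left, top, width, height] in pixels, round what is visible of it).
- r.landmark_of(picture, thing): "point" ([column, row] in pixels: a listed point, or the origin of a listed thing).
The state is a dict: "clock": time; "joints": joint angles; "qvel": joint speeds; "tau": joint torques, N m; "tcp_pos": TCP position; "orientation": TCP orientation; "contact_force": force on the tool from outside, world axes, zero at the start; "moment": the same for the moment, N m; "grip_width": finger opening in m; "gripper_force": force on a finger pad.
Only numpy, scipy, OpenCV 4.12 (cv2) and the standard library are available. Lean on these libraries where they do the work, as an engineer would, in place of code of your own. Each camera call takes 0.05 s, during which the arm holds its last target. There are 200 camera calls.

## Working session

There is one attempt and no reset: what is moved stays moved. The work goes in short steps, Python scripts to look and compute and a tool call to move; the robot and the scene stay as the last step left them, time stands still between calls to the robot, and variables do not carry over. Pictures are saved under pics/ and viewed, at most 10 in all, crops included, and the job is handed in when it is done.

Besides the shell and the picture viewer there is one more tool, called after "Emit:" as a command line: name --pt "numbers of a row" for each row, then --argument value for the rest. apply_moves: Moves the arm, as the interface text tells. Its arguments: {"type":"object","properties":{"rows":{"type":"array","items":{"type":"array","items":{"type":"number"}}},"claw":{"type":"number"},"newtons":{"type":"number"}},"required":["rows"]}

```bash
mkdir -p pics
cat > h.py <<'E'
import numpy as np, cv2
from scipy.spatial.transform import Rotation as R
from bench import r
def rot(a):
    a=np.array(a,float)
    if a.shape==(3,3): return a
    return (R.from_rotvec(a) if a.size==3 else R.from_quat(a)).as_matrix()
def world(p,px,z):
    K=np.array(p["intrinsics"]); d=np.linalg.inv(K)@[px[0],px[1],1]; d=rot(p["attitude"])@[d[0],-d[1],-d[2]]
    e=np.array(p["eye"]); return e+d*(z-e[2])/d[2]
def proj(p,X):
    c=rot(p["attitude"]).T@(np.array(X)-p["eye"]); q=np.array(p["intrinsics"])@[c[0],-c[1],-c[2]]; return q[:2]/q[2]
def save(p,n,crop=None,s=1):
    im=p["pixels"]
    if crop: l,t,w,h=crop; im=im[t:t+h,l:l+w]
    im=cv2.resize(im,None,fx=s,fy=s,interpolation=cv2.INTER_CUBIC); cv2.imwrite("pics/"+n,im[:,:,::-1]); return im
E
python3 - <<'E'
from h import *
o=r.get_obs(); print({k:np.round(v,3) for k,v in o.items()})
t=r.grab_frame("top"); s=r.grab_frame("scene")
for k in t:
    if k!="pixels": print(k,t[k])
a=np.hstack([t["pixels"],s["pixels"]]); 
save(t,"top.png",None,1.5); save(s,"scene.png",None,1.5)
for n,z in [("reel",0.03),("winder",0),("winder_seat",.082),("spindle_tip",.122),("reel_mid",.015)]:
    for p,q in ((t,"top"),(s,"scene")):
        print(n,q,[(np.round(x["point"]),round(x["conf"],2),np.round(world(p,x["point"],0 if n=="reel" else z),3)) for x in r.landmark_of(p,n)[:3]])
E
```

```text
{'clock': np.float64(0.0), 'joints': array([ 1.125,  0.478,  0.022,  1.556, -0.012,  1.109, -0.083]), 'qvel': array([ 0.001,  0.001, -0.001, -0.001,  0.   ,  0.001,  0.   ]), 'tau': array([ 0.0000e+00, -5.9644e+01,  1.6080e+00, -2.8119e+01,  1.3000e-02,
        1.0000e-02, -0.0000e+00]), 'tcp_pos': array([ 0.224, -0.636,  0.23 ]), 'orientation': array([-3.095e+00, -5.280e-01,  1.000e-03]), 'contact_force': array([-0.796, -0.733,  0.586]), 'moment': array([ 0.016, -0.082,  0.03 ]), 'gripper_force': np.float64(0.0), 'grip_width': np.float64(0.085)}
intrinsics [[355.83270831   0.         259.39622889]
 [  0.         355.83270831 190.92865456]
 [  0.           0.           1.        ]]
eye [ 0.38890639 -0.14418037  1.02328939]
attitude [ 0.11249073 -0.13278349 -1.54961301]
shot 1
reel top [(array([303., 209.]), 0.89, array([ 0.499, -0.284,  0.   ])), (array([347., 195.]), 0.8, array([ 0.544, -0.411,  0.   ])), (array([370., 217.]), 0.63, array([ 0.481, -0.477,  0.   ]))]
reel scene [(array([150., 332.]), 0.86, array([ 0.48 , -0.478,  0.   ])), (array([217., 260.]), 0.8, array([ 0.506, -0
[... 291 characters left out ...]
2]))]
winder_seat scene [(array([321., 120.]), 0.85, array([0.548, 0.13 , 0.082]))]
spindle_tip top [(array([144., 185.]), 0.83, array([0.542, 0.141, 0.122]))]
spindle_tip scene [(array([272., 331.]), 0.57, array([ 0.7  , -0.407,  0.122])), (array([323., 108.]), 0.56, array([0.549, 0.128, 0.122]))]
reel_mid top [(array([304., 209.]), 0.97, array([ 0.497, -0.285,  0.015])), (array([344., 192.]), 0.95, array([ 0.55 , -0.399,  0.015])), (array([374., 217.]), 0.7, array([ 0.48 , -0.483,  0.015]))]
reel_mid scene [(array([214., 257.]), 0.97, array([ 0.503, -0.29 ,  0.015])), (array([199., 308.]), 0.95, array([ 0.539, -0.399,  0.015])), (array([145., 327.]), 0.78, array([ 0.473, -0.479,  0.015]))]
```

View pics/top.png

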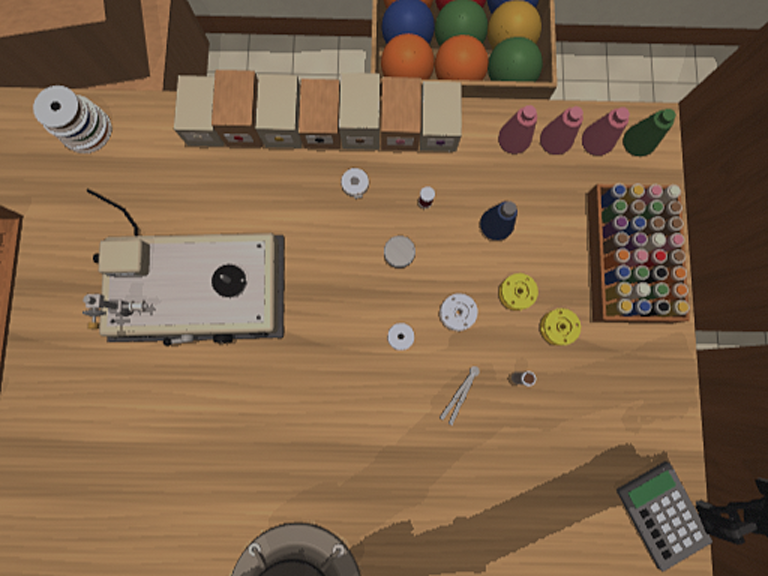

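View pics/scene.png

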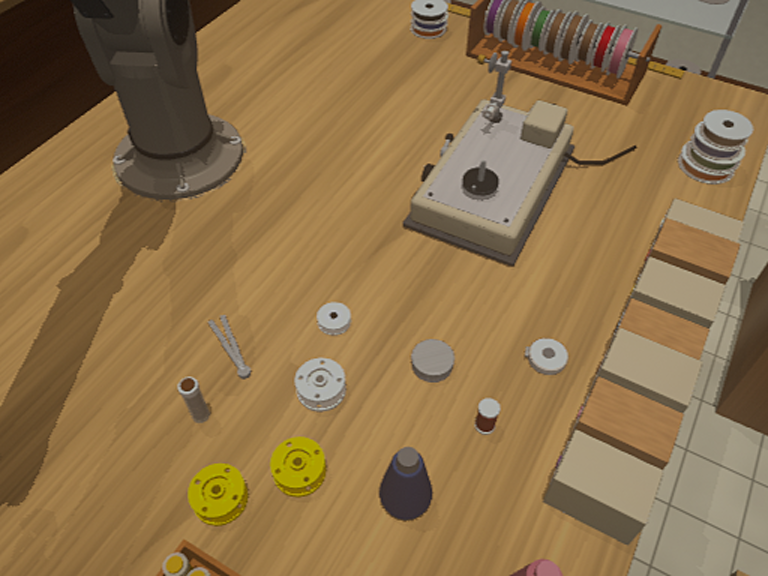

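Candidates in the top image: the white four-hole reel at (306,208), the yellow reels at (346,194) and (373,217), the small reel at (267,225) and the tape at (237,121). The right one is white, large and has four holes, so (306,208), at about (0.498,-0.286). The winder's spindle is near (0.545,0.134). I'll crop the reel to check it and work out the wrist-camera geometry.

```bash
cat >> h.py <<'E'
def plan(xyz,yaw_deg=None):
    """shift & turn numbers (scaled) to a pose with tool down, tool x at yaw_deg"""
    o=r.get_obs(); M=rot(o["orientation"]); y0=np.degrees(np.arctan2(M[1,0],M[0,0]))
    yaw=np.radians(y0 if yaw_deg is None else yaw_deg); c,s=np.cos(yaw),np.sin(yaw)
    T=np.array([[c,s,0],[s,-c,0],[0,0,-1]])
    d=M.T@(np.array(xyz)-o["tcp_pos"])
    print("clock",round(float(o["clock"]),2),"tcp",np.round(o["tcp_pos"],4),"yaw",round(y0,1),"row",np.round(d/.25,3),np.round(np.degrees(R.from_matrix(M.T@T).as_rotvec())/90,3),"dist",round(np.linalg.norm(d),3))
E
python3 - <<'E'
from h import *
o=r.get_obs();w=r.grab_frame("wrist");t=r.grab_frame("top")
M=rot(o["orientation"]);print("cam in tool",M.T@(w["eye"]-o["tcp_pos"]), "axes", np.round(M.T@rot(w["attitude"]),3).tolist(), w["intrinsics"][0])
a=save(t,"c.png",(256,170,140,80),4)
plan([.545,.134,.30]);plan([.51,.134,.28])
E
```

```text
cam in tool [ 0.08382593  0.00027657 -0.14270312] axes [[-0.001, 0.945, 0.326], [1.0, 0.0, 0.001], [0.001, 0.326, -0.945]] [323.07040087   0.         256.41828801]
clock 0.7 tcp [ 0.2238 -0.6369  0.2314] yaw 19.4 row [ 2.234 -2.483 -0.275] [ 0. -0. -0.] dist 0.838
clock 0.7 tcp [ 0.2238 -0.6369  0.2314] yaw 19.4 row [ 2.102 -2.53  -0.195] [ 0. -0. -0.] dist 0.824
```

View pics/c.png

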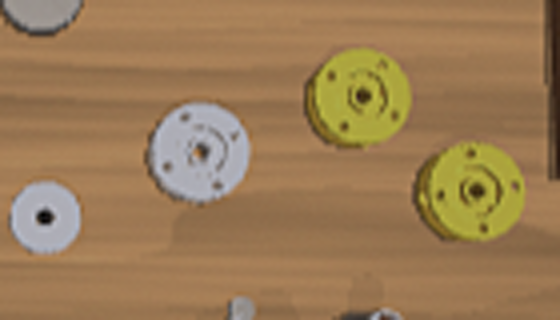

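The crop confirms it: the white four-hole reel is at crop (200,152), which is top (306,208). First I'll go over the winder and find the pin with the wrist camera.

Emit:
apply_moves --pt "0.2 -0.22 0 0 0 0" --pt "0.4 -0.44 0 0 0 0" --pt "0.57 -0.63 0 0 0 0" --pt "0.7 -0.78 0 0 0 0" --pt "0.745 -0.828 0 0 0 0"

```text
clock: 1.32
tcp_pos: [0.3324, -0.3764, 0.2316]
orientation: [-3.095, -0.535, -0.001]
contact_force: [0.4, -0.4, 0.7]
grip_width: 0.0854
gripper_force: 0.0
```

Emit:
apply_moves --pt "0.2 -0.22 0 0 0 0" --pt "0.4 -0.44 0 0 0 0" --pt "0.57 -0.63 0 0 0 0" --pt "0.7 -0.78 0 0 0 0" --pt "0.745 -0.828 0 0 0 0"

```text
clock: 1.95
tcp_pos: [0.4391, -0.1192, 0.2318]
orientation: [-3.096, -0.535, -0.002]
contact_force: [0.0, -0.4, -0.5]
grip_width: 0.0854
gripper_force: 0.0
```

Emit:
apply_moves --pt "0.2 -0.22 0 0 0 0" --pt "0.4 -0.44 0 0 0 0" --pt "0.57 -0.63 0 0 0 0" --pt "0.7 -0.78 0 0 0 0" --pt "0.745 -0.828 0 0 0 0"

```text
clock: 2.58
tcp_pos: [0.5456, 0.1386, 0.2316]
orientation: [-3.094, -0.534, -0.002]
contact_force: [-0.3, -0.7, -0.4]
grip_width: 0.0853
gripper_force: 0.0
```

Run:
```python
from h import *
plan([.545,.134,.23]); print(np.round(r.get_obs()["joints"],2))
```

```text
clock 2.58 tcp [0.5456 0.1386 0.2316] yaw 19.6 row [-0.009  0.016  0.006] [-0.001 -0.001  0.   ] dist 0.005
[ 0.02  0.33 -0.47  1.8   0.17  1.05 -1.74]
```

Run:
```python
from h import *
w=r.grab_frame("wrist")
for n,z in [("winder_seat",.082),("spindle_tip",.122)]:
    print(n,[(np.round(x["point"],1),round(x["conf"],2),np.round(world(w,x["point"],z),4)) for x in r.landmark_of(w,n)[:3]])
c=proj(w,[.545,.134,.082]).astype(int); print(c)
l,t=max(0,c[0]-70),max(0,c[1]-60); print(l,t)
save(w,"w1.png",(l,t,140,120),5); np.savez("w1.npz",**w)
```

```text
winder_seat [(array([261.1, 178.5]), 0.86, array([0.5439, 0.1337, 0.082 ]))]
spindle_tip [(array([262.4, 194.5]), 0.81, array([0.5423, 0.1324, 0.122 ]))]
[261 177]
191 117
```

View pics/w1.png

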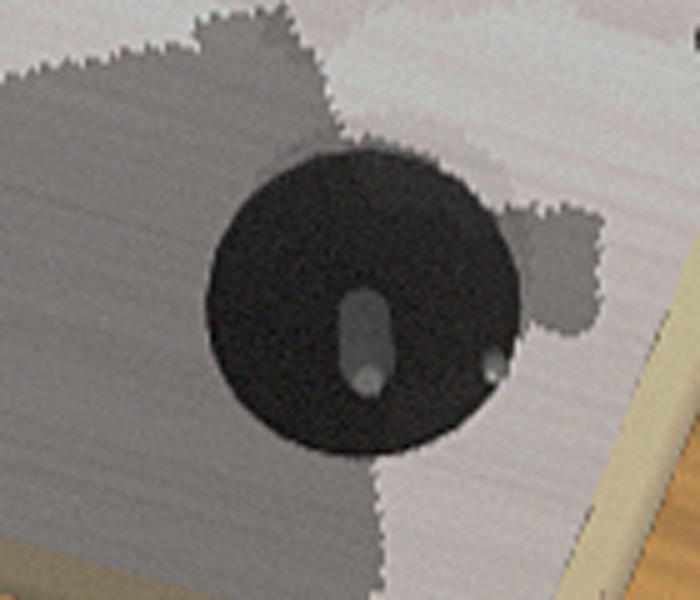

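The dark platter is centred at crop (364,303), the spindle tip is at (368,382), and the drive pin is at the right edge, with its top at (493,374). Now I'll work out the pin direction, then plan the move to the reel.

Run:
```python
from h import *
w=dict(np.load("w1.npz")); f=lambda x,y:((x+.5)/5-.5+191,(y+.5)/5-.5+117)
seat=world(w,f(364,303.5),.082); tip=world(w,f(368,382),.122); pt=world(w,f(493,373),.089); pm=world(w,f(493.5,364),.0855)
print(seat,tip,pt,pm)
for c in (seat,tip):
    for p in (pt,pm):
        d=p-c; print(np.hypot(*d[:2]),np.degrees(np.arctan2(d[1],d[0])))
for e in ([207,303],[521,303],[364,150],[364,457]): print(world(w,f(*e),.082)[:2]-seat[:2])
plan([.475,-.300,.16])
```

```text
[0.54574579 0.13202616 0.082     ] [0.54404675 0.13145829 0.122     ] [0.5430167  0.10555792 0.089     ] [0.5437175  0.10538163 0.0855    ]
0.026608559356500423 -95.88684529282295
0.02672161632019803 -94.35317564997456
0.0259208465759479 -92.2774400254008
0.026078742065304226 -90.72339058779151
[-0.00983415  0.02791006]
[ 0.01001302 -0.02782761]
[0.02742661 0.00995832]
[-0.02924531 -0.01061868]
clock 2.73 tcp [0.5451 0.1359 0.2312] yaw 19.5 row [-0.847  1.55   0.284] [-0. -0.  0.] dist 0.447
```

Emit:
apply_moves --pt "-0.1 0.2 0 0 0 0" --pt "-0.21 0.41 0 0 0 0" --pt "-0.31 0.61 0 0 0 0" --pt "-0.37 0.75 0 0 0 0" --pt "-0.39 0.79 0 0 0 0"

```text
clock: 3.35
tcp_pos: [0.5172, -0.0891, 0.2313]
orientation: [3.097, 0.517, -0.001]
contact_force: [-0.9, 0.0, 0.6]
grip_width: 0.0854
gripper_force: 0.0
```

Emit:
apply_moves --pt "-0.1 0.19 0.05 0 0 0" --pt "-0.21 0.38 0.1 0 0 0" --pt "-0.31 0.57 0.2 0 0 0" --pt "-0.35 0.67 0.26 0 0 0" --pt "-0.366 0.7 0.28 0 0 0"

```text
clock: 3.98
tcp_pos: [0.489, -0.281, 0.1604]
orientation: [-3.097, -0.524, 0.002]
contact_force: [-0.0, 1.2, 0.2]
grip_width: 0.0852
gripper_force: 0.0
```

Run:
```python
from h import *
plan([.498,-.286,.16])
w=r.grab_frame("wrist")
for n,z in [("reel",.0),("reel_mid",.015)]:
    print(n,[(np.round(x["point"],1),round(x["conf"],2),np.round(world(w,x["point"],z),4)) for x in r.landmark_of(w,n)[:3]])
c=proj(w,[.498,-.286,.03]).astype(int); print(c)
l,t=max(0,c[0]-80),max(0,c[1]-70); print(l,t)
save(w,"w2.png",(l,t,160,140),4); np.savez("w2.npz",**w)
```

```text
clock 3.98 tcp [ 0.489  -0.281   0.1604] yaw 19.2 row [0.027 0.031 0.001] [-0.001  0.001 -0.   ] dist 0.01
reel [(array([266.9, 161.9]), 0.87, array([ 0.5014, -0.287 ,  0.    ])), (array([434.9, 242.1]), 0.65, array([ 0.4782, -0.4823,  0.    ])), (array([395.7, 158.9]), 0.58, array([ 0.5447, -0.4025,  0.    ]))]
reel_mid [(array([443.3, 249.2]), 0.98, array([ 0.4784, -0.4829,  0.015 ])), (array([270.3, 166.8]), 0.85, array([ 0.5014, -0.2899,  0.015 ])), (array([400.9, 164.9]), 0.59, array([ 0.5424, -0.4022,  0.015 ]))]
[265 173]
185 103
```

View pics/w2.png

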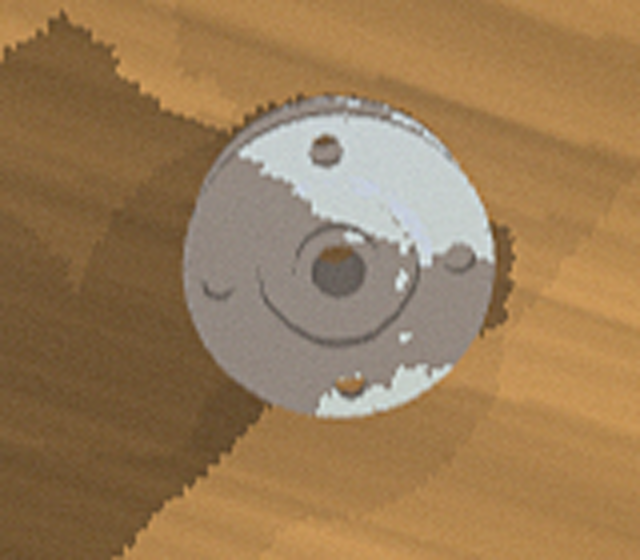

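The white reel has its top flange centred at crop (338,267). The driver holes are at (326,150), (459,256), (351,383) and (217,283).

Run:
```python
from h import *
w=dict(np.load("w2.npz")); f=lambda x,y:((x+.5)/4-.5+185,(y+.5)/4-.5+103)
H=[world(w,f(*e),.03) for e in ((326,150),(459,257),(351,383),(217,283))]
c=np.mean(H,0); print("c",c, world(w,f(338,269),.03))
for h in H: d=h-c; print(np.hypot(*d[:2]),np.degrees(np.arctan2(d[1],d[0])))
for a,b in ((0,2),(1,3)):
    d=H[a]-H[b]; print(np.degrees(np.arctan2(d[1],d[0])))
for e in ((183,267),(494,267)): print(np.hypot(*(world(w,f(*e),.03)-c)[:2]))
plan([c[0],c[1],.06]); print(np.round(r.get_obs()["joints"],2))
```

```text
c [ 0.50179276 -0.28813163  0.03      ] [ 0.50199896 -0.28800558  0.03      ]
0.02644824905152558 25.513981620126962
0.02641021670758459 -64.42410156829501
0.02648103154106653 -153.86696349651237
0.02669631137848296 115.50819421177741
25.823700773818494
-64.4581360458459
0.033898093590543
0.03398403498222255
clock 4.12 tcp [ 0.4906 -0.2785  0.1616] yaw 19.4 row [0.029 0.051 0.407] [-0. -0.  0.] dist 0.103
[ 0.62  0.39 -0.27  1.88  0.13  0.89 -0.94]
```

Emit:
apply_moves --pt "0.015 0.025 0.1 0 0 0" --pt "0.03 0.05 0.22 0 0 0" --pt "0.03 0.05 0.34 0 0 0" --pt "0.03 0.05 0.4 0 0 0" --pt "0.03 0.05 0.4 0 0 0" --claw 1

```text
clock: 4.75
tcp_pos: [0.5016, -0.2878, 0.0612]
orientation: [-3.095, -0.53, 0.001]
contact_force: [0.5, -0.2, 0.1]
grip_width: 0.0851
gripper_force: 0.0
```

Run:
```python
from h import *
plan([.5018,-.2881,-.004])
w=r.grab_frame("wrist")
plan([.5018,-.2881,-.004])
save(w,"w3.png")
```

```text
clock 4.75 tcp [ 0.5016 -0.2878  0.0612] yaw 19.4 row [0.001 0.002 0.261] [-0.001  0.    -0.   ] dist 0.065
clock 4.8 tcp [ 0.5021 -0.2884  0.062 ] yaw 19.4 row [-0.001 -0.002  0.264] [ 0. -0. -0.] dist 0.066
```

View pics/w3.png

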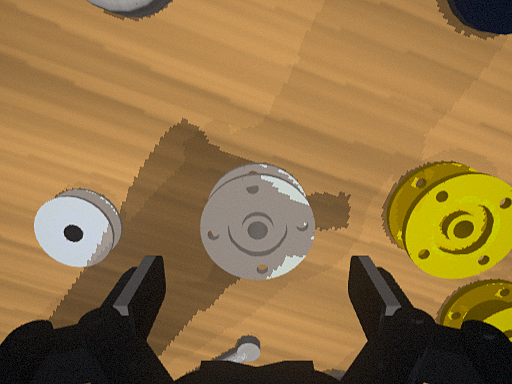

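The reel at (258,228) is centred between the fingers (midpoint about 256). Going down and gripping gently.

Emit:
apply_moves --pt "0 0 0.08 0 0 0" --pt "0 0 0.16 0 0 0" --pt "0 0 0.22 0 0 0" --pt "0 0 0.25 0 0 0" --pt "0 0 0.26 0 0 0"

```text
clock: 5.42
tcp_pos: [0.5014, -0.2891, -0.0041]
orientation: [-3.097, -0.528, 0.001]
contact_force: [0.2, -0.9, -0.4]
grip_width: 0.0851
gripper_force: 0.0
```

Emit:
apply_moves --pt "0 0 0 0 0 0" --pt "0 0 0 0 0 0" --pt "0 0 0 0 0 0" --pt "0 0 0 0 0 0" --pt "0 0 0 0 0 0" --claw 0.5 --newtons 30

```text
clock: 6.05
tcp_pos: [0.5018, -0.2893, -0.003]
orientation: [3.096, 0.528, 0.001]
contact_force: [-0.6, 0.5, 5.2]
grip_width: 0.0664
gripper_force: 33.8
```

Emit:
apply_moves --pt "0 0 -0.05 0 0 0" --pt "0 0 -0.2 0 0 0" --pt "0 0 -0.4 0 0 0" --pt "0 0 -0.6 0 0 0" --pt "0 0 -0.68 0 0 0"

```text
clock: 6.68
tcp_pos: [0.503, -0.2899, 0.1704]
orientation: [3.094, 0.527, 0.007]
contact_force: [0.2, -0.5, -0.0]
grip_width: 0.0664
gripper_force: 33.9
```

Run:
```python
from h import *
plan([.545,.1318,.175],-9.3)
plan([.545,.1318,.175])
o=r.get_obs();print(o["grip_width"],o["gripper_force"],np.round(o["contact_force"],1))
```

```text
clock 6.67 tcp [ 0.503  -0.2899  0.1704] yaw 19.3 row [ 0.718 -1.536 -0.022] [ 0.002 -0.003  0.318] dist 0.424
clock 6.67 tcp [ 0.503  -0.2899  0.1704] yaw 19.3 row [ 0.718 -1.536 -0.022] [ 0.003 -0.003 -0.   ] dist 0.424
0.0663723568484932 33.88037813594565 [ 0.2 -0.5 -0. ]
```

Emit:
apply_moves --pt "0.08 -0.18 0 0 0 0" --pt "0.17 -0.37 0 0 0 0" --pt "0.26 -0.56 0 0 0 0" --pt "0.33 -0.71 0 0 0 0" --pt "0.36 -0.77 0 0 0 0"

```text
clock: 7.3
tcp_pos: [0.5228, -0.075, 0.167]
orientation: [-3.096, -0.534, -0.002]
contact_force: [0.2, -0.2, -0.2]
grip_width: 0.0663
gripper_force: 33.9
```

Emit:
apply_moves --pt "0.08 -0.18 0 0 0 0.06" --pt "0.17 -0.37 0 0 0 0.14" --pt "0.26 -0.56 0 0 0 0.22" --pt "0.33 -0.71 0 0 0 0.29" --pt "0.36 -0.77 0 0 0 0.318"

```text
clock: 7.92
tcp_pos: [0.544, 0.1359, 0.1667]
orientation: [-3.131, 0.253, -0.001]
contact_force: [0.0, -0.4, -1.1]
grip_width: 0.066
gripper_force: 33.9
```

Run:
```python
from h import *
r.grab_frame("scene")
plan([.545,.1318,.175],-9.3)
w=r.grab_frame("wrist")
for n in ("spindle_tip","reel_mid"): print(n,[(np.round(x["point"],1),round(x["conf"],2)) for x in r.landmark_of(w,n)[:3]])
save(w,"w4.png"); np.savez("w4.npz",**w)
```

```text
clock 7.97 tcp [0.5441 0.1374 0.1668] yaw -9.2 row [ 0.007  0.021 -0.033] [-0.001 -0.     0.001] dist 0.01
spindle_tip [(array([265.3, 219.1]), 0.64)]
reel_mid [(array([257.2, 276. ]), 0.58)]
```

View pics/w4.png

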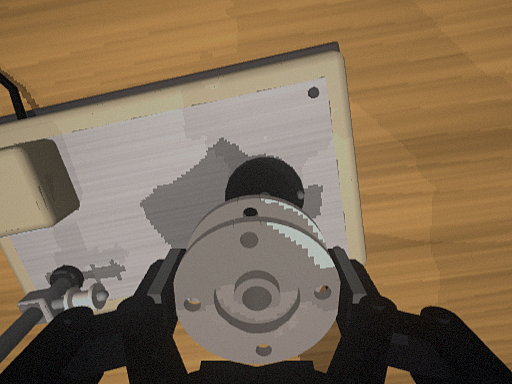

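Reel held level, with the bore near (258,297) and holes at (249,240), (323,291), (264,350) and (192,303). The pin shows at about (301,195). Next is the reel's actual centre and hole angle in the hand.

Run:
```python
from h import *
w=dict(np.load("w4.npz")); o=r.get_obs(); z=.1668+.003+.03
for z in (z,z+.003):
    H=[world(w,e,z) for e in ((249,240),(323,291),(264,350.5),(192,303.5))]; c=np.mean(H,0); print(c,world(w,(258,297),z))
    for h in H: d=h-c; print(np.hypot(*d[:2]),np.degrees(np.arctan2(d[1],d[0])))
print(world(w,(301,195),.0855)-np.array([.545,.1318,0]))
im=cv2.cvtColor(w["pixels"],cv2.COLOR_RGB2GRAY)
plan([.545,.1318,.1])
```

```text
[0.5446357  0.13700461 0.1998    ] [0.54509385 0.13651515 0.1998    ]
0.026404331166169377 -2.684121765825988
0.02672279174582477 -91.91156186857856
0.02717265908861272 177.14142168573528
0.026640748978002133 86.43860140494688
[0.5468809  0.13663811 0.2028    ] [0.54732653 0.13616204 0.2028    ]
0.025682677985001835 -2.6841217658259384
0.025992434761900777 -91.91156186857842
0.026430006841575118 177.14142168573528
0.025912634293798562 86.43860140494695
[-0.00184359 -0.02734668  0.0855    ]
clock 8.12 tcp [0.5439 0.1321 0.1663] yaw -9.3 row [0.004 0.    0.265] [ 0.001 -0.    -0.   ] dist 0.066
```

The reel is centred in the hand with its holes at about -92.8° against the pin's -93.5°, so they line up. Lowering onto the spindle, stopping above the pin.

Emit:
apply_moves --pt "0.004 0 0.03 0 0 0" --pt "0.004 0 0.08 0 0 0" --pt "0.004 0 0.13 0 0 0" --pt "0.004 0 0.16 0 0 0" --pt "0.004 0 0.18 0 0 0"

```text
clock: 8.75
tcp_pos: [0.5444, 0.1335, 0.1205]
orientation: [3.131, -0.254, -0.001]
contact_force: [0.3, 0.6, 0.1]
grip_width: 0.0668
gripper_force: 33.9
```

Emit:
apply_moves --pt "0 0 0.02 0 0 0" --pt "0 0 0.04 0 0 0" --pt "0 0 0.06 0 0 0" --pt "0 0 0.08 0 0 0" --pt "0 0 0.08 0 0 0"

```text
clock: 9.38
tcp_pos: [0.5443, 0.1329, 0.1006]
orientation: [3.13, -0.254, -0.002]
contact_force: [-1.0, -3.2, -3.1]
grip_width: 0.0664
gripper_force: 34.0
```

Run:
```python
from h import *
plan([.545,.1318,.0785],-9.7)
o=r.get_obs();print(np.round(o["contact_force"],1),np.round(o["moment"],2))
```

```text
clock 9.38 tcp [0.5443 0.1329 0.1006] yaw -9.3 row [0.004 0.004 0.089] [0.001 0.001 0.005] dist 0.022
[-1.  -3.2 -3.1] [-0.56  0.14  0.02]
```

Emit:
apply_moves --pt "0 0.002 0 0 0 0" --pt "0 0.004 0 0 0 0" --pt "0 0.004 0 0 0 0"

```text
clock: 9.75
tcp_pos: [0.5444, 0.1327, 0.1014]
orientation: [-3.131, 0.254, 0.0]
contact_force: [-2.4, -2.1, -1.4]
grip_width: 0.0667
gripper_force: 34.0
```

Emit:
apply_moves --pt "0 0 0.01 0 0 0" --pt "0 0 0.02 0 0 0" --pt "0 0 0.03 0 0 0" --pt "0 0 0.03 0 0 0"

```text
clock: 10.25
tcp_pos: [0.5446, 0.1327, 0.0935]
orientation: [-3.131, 0.254, -0.0]
contact_force: [-0.4, -1.7, -1.4]
grip_width: 0.0666
gripper_force: 34.0
```

Emit:
apply_moves --pt "0 0.002 0.008 0 0 0" --pt "0 0.002 0.018 0 0 0" --pt "0 0.002 0.026 0 0 0" --pt "0 0.002 0.03 0 0 0"

```text
clock: 10.75
tcp_pos: [0.5445, 0.1323, 0.0862]
orientation: [-3.131, 0.253, -0.0]
contact_force: [0.1, 0.2, -0.2]
grip_width: 0.0665
gripper_force: 34.1
```

Emit:
apply_moves --pt "0 0 0.005 0 0 0" --pt "0 0 0.01 0 0 0" --pt "0 0 0.012 0 0 0"

```text
clock: 11.12
tcp_pos: [0.5444, 0.1321, 0.0832]
orientation: [-3.131, 0.254, -0.0]
contact_force: [-0.9, 0.4, -0.3]
grip_width: 0.0662
gripper_force: 34.1
```

Emit:
apply_moves --pt "0 0 0.004 0 0 0" --pt "0 0 0.008 0 0 0" --pt "0 0 0.008 0 0 0"

```text
clock: 11.5
tcp_pos: [0.5444, 0.1321, 0.0812]
orientation: [3.131, -0.254, -0.0]
contact_force: [-0.3, 0.6, -0.1]
grip_width: 0.0665
gripper_force: 34.1
```

Emit:
apply_moves --pt "0 0 0.004 0 0 0" --pt "0 0 0.006 0 0 0" --pt "0 0 0.006 0 0 0"

```text
clock: 11.88
tcp_pos: [0.5444, 0.132, 0.0798]
orientation: [3.131, -0.254, -0.0]
contact_force: [0.2, 0.2, -0.1]
grip_width: 0.0664
gripper_force: 34.1
```

Emit:
apply_moves --pt "0 0 0.003 0 0 0" --pt "0 0 0.004 0 0 0" --pt "0 0 0.004 0 0 0"

```text
clock: 12.25
tcp_pos: [0.5445, 0.1321, 0.079]
orientation: [-3.131, 0.254, -0.0]
contact_force: [-1.0, -0.2, 2.5]
grip_width: 0.0666
gripper_force: 34.3
```

Emit:
apply_moves --pt "0 0 0.002 0 0 0" --pt "0 0 0.003 0 0 0" --pt "0 0 0.003 0 0 0"

```text
clock: 12.62
tcp_pos: [0.5445, 0.1321, 0.0789]
orientation: [3.131, -0.254, 0.001]
contact_force: [-3.3, -0.9, 9.2]
grip_width: 0.0663
gripper_force: 34.8
```

Contact at TCP z 0.079, which matches the home height. I'll ease off, then open and back away upward.

Emit:
apply_moves --pt "0 0 -0.002 0 0 0" --pt "0 0 -0.003 0 0 0"

```text
clock: 12.88
tcp_pos: [0.5445, 0.1321, 0.079]
orientation: [-3.131, 0.254, -0.0]
contact_force: [-1.6, -0.6, 3.1]
grip_width: 0.0667
gripper_force: 34.4
```

Emit:
apply_moves --pt "0 0 0 0 0 0" --pt "0 0 0 0 0 0" --pt "0 0 0 0 0 0" --pt "0 0 0 0 0 0" --pt "0 0 0 0 0 0" --claw 1

```text
clock: 13.5
tcp_pos: [0.5444, 0.1321, 0.0788]
orientation: [3.131, -0.254, -0.0]
contact_force: [0.2, 0.1, -0.1]
grip_width: 0.0857
gripper_force: 0.0
```

Emit:
apply_moves --pt "0 0 -0.04 0 0 0" --pt "0 0 -0.12 0 0 0" --pt "0 0 -0.25 0 0 0" --pt "0 0 -0.4 0 0 0" --pt "0 0 -0.44 0 0 0"

```text
clock: 14.12
tcp_pos: [0.5459, 0.1326, 0.192]
orientation: [-3.13, 0.254, -0.007]
contact_force: [0.3, 1.0, -0.1]
grip_width: 0.0853
gripper_force: 0.0
```

Run:
```python
from h import *
o=r.get_obs(); w=r.grab_frame("wrist"); t=r.grab_frame("scene")
a=proj(w,[.5445,.132,.112]); b=proj(t,[.5445,.132,.1]); print(a,b)
l,tt=int(a[0])-64,int(a[1])-64; A=save(w,"x.png",(l,tt,128,128),3); 
l2,t2=int(b[0])-48,int(b[1])-48; B=save(t,"x.png",(l2,t2,96,96),4)
cv2.imwrite("pics/w5.png",np.hstack([A,B])[:,:,::-1]); np.savez("w5.npz",**w); np.savez("s5.npz",**t); print(l,tt,l2,t2,o["tcp_pos"],o["grip_width"])
```

```text
[257.84441719 203.12574653] [321.22515581 113.59534463]
193 139 273 65 [0.54588461 0.13264948 0.19198239] 0.08528703920769326
```

View pics/w5.png

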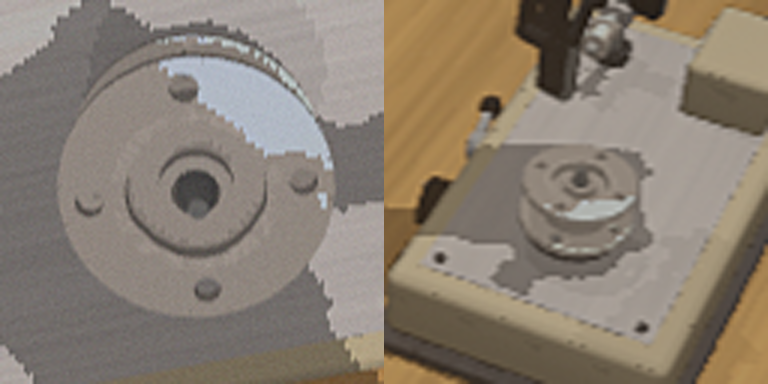

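Left: the reel is on the spindle with its holes at (182,88), (304,180), (207,289) and (89,203). I'll check height and level from the hole spacing.

Run:
```python
from h import *
w=dict(np.load("w5.npz")); f=lambda x,y:((x+.5)/3-.5+193,(y+.5)/3-.5+139)
for z in (.112,.119):
    H=[world(w,f(*e),z) for e in ((183,88),(304,180),(207,289),(89,203))]; c=np.mean(H,0)
    print(z,c[:2],[(round(1e3*np.hypot(*(h-c)[:2]),2),round(np.degrees(np.arctan2(*(h-c)[1::-1])),1)) for h in H], "dia",1e3*np.hypot(*(world(w,f(58,187),z)-world(w,f(333,187),z))[:2]))
for X in ([.5445,.132,.122],[.5445,.132,.112]): print((proj(w,X)-[193,139])*3)
# level: PnP from four holes (known square) 
P=np.array([[26.5,0,0],[0,-26.5,0],[-26.5,0,0],[0,26.5,0]])/1e3
q=np.array([f(*e) for e in ((183,88),(304,180),(207,289),(89,203))])
for rv,tv in zip(*cv2.solvePnPGeneric(P,q,w["intrinsics"],None,flags=cv2.SOLVEPNP_IPPE)[1:3]):
    F=np.diag([1,-1,-1]); A=rot(w["attitude"])@F; print("pos",A@tv.ravel()+w["eye"],"axis",A@cv2.Rodrigues(rv)[0][:,2])
```

```text
0.112 [0.54489818 0.13188581] [(np.float64(26.47), np.float64(-2.7)), (np.float64(26.68), np.float64(-92.6)), (np.float64(26.59), np.float64(177.0)), (np.float64(26.51), np.float64(87.1))] dia 67.49871268244127
0.119 [0.54750555 0.13147937] [(np.float64(25.64), np.float64(-2.7)), (np.float64(25.84), np.float64(-92.6)), (np.float64(25.76), np.float64(177.0)), (np.float64(25.68), np.float64(87.1))] dia 65.3809224042379
[194.62771324 207.3816625 ]
[194.53325158 192.3772396 ]
pos [0.54517398 0.13183322 0.11276721] axis [-0.00631282 -0.00508548  0.99996714]
pos [0.54624896 0.13168154 0.11284787] axis [ 0.65681788 -0.09701343  0.7477825 ]
```

The top flange is at z≈0.112, level, and its centre is on the spindle axis. The spindle tip shows where it should, so the reel is home and released. Handing in.

```bash
python3 -c "
from bench import r
print(r.hand_in())"
```

```text
the job is handed in; nothing more can be done
None
```

The white four-hole reel sits flat and home on the winder's platter with the drive pin in a hole; it has been released, nothing else was touched, and the job is handed in at about 14 s on the robot's clock.

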